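# Lock the buffer nuts of the vibrating mould table

## Task

One stud of the mould vibrating table stands bare: run its tall upper nut down onto the thin setting nut and tighten it firmly, to about 0.5 N m, so that the two lock, without turning the setting nut, which must stay where it was set. Then put the black cap back over the stud, fully down on the deck, and leave the other things where they are.

Things in the scene. Friction and masses are not known exactly. Their poses are not given: they have to be found in the camera images.
- lock_nut: the tall upper nut on the bare stud: plain steel hexagon 24 mm across flats, 27.7 mm across corners, 24 mm high, axis upright, flats 13.9 mm long. Origin: centre of the hexagon's underside, on the stud's axis; z up; x square to one pair of flats. Right-hand thread, 3.2 mm a turn: clockwise seen from above goes down. Under it is its captive washer
- lock_nut_mid (a point): the centre of the tall nut, half-way up, where it is gripped. It runs down with 0.1 N m of drag. Once its washer bites, the torque to turn it jumps to 0.25 N m and climbs by 0.15 N m for every further 0.1 rad: 0.5 N m after 0.17 rad; from 0.9 N m (0.43 rad) it drags the setting nut along. Held still, up to 0.2 N m less is felt. It stays tight when let go
- nut_washer: the captive dished washer under the tall nut, 29.6 mm across, 2 mm thick; origin at the centre of its underside, z up. It starts 1.7 to 4.6 mm above the setting nut's top and turns and runs down with the tall nut until it bites, somewhere 0 to 1.2 mm above that top (this differs each time and does not show); then it stands still and the nut turns on it
- washer_tab (a point): the small tab on the washer's rim, level with its top, 13.9 mm from the axis; it points to the same corner of the tall nut until the washer bites. When the nut is tight, the tab has fallen behind that corner by more than 1.5 mm (0.11 rad)
- nut_corner (a point): the foot of that corner of the tall nut, 13.9 mm from the axis, level with the washer's top; at the start it is exactly at the tab
- setting_nut: the thin lower nut on the same stud: steel hexagon, also 24 mm across flats, 10 mm high; origin at the centre of its underside, 4 mm above the deck; its top is 14 mm above the deck. It must not be turned; fingers that reach below the tall nut and its washer can grip it by mistake
- setting_corner (a point): one corner of the setting nut, half-way up it, 13.9 mm from the stud's axis; it moves only if that nut is turned
- stud: the bare upright threaded stud, 16 mm thick, fixed at one of the four corners of the deck; origin on its axis at the deck's surface, z up. Its top is 47 mm above the deck. At its foot is a fixed coned seat ring 33 mm across and 4 mm high, over which the cap fits
- cap_mid (a point): the centre, half-way up, of the loose black cap: a smooth round cup turned mouth down, 42 mm across outside, about 35 mm inside, 54 mm high (50 mm deep inside), about 30 g, standing on the deck between the studs; z up. Fully down over the stud it stands on the deck, its centre 27 mm above it and on the stud's axis
- shaker: the vibrating table, fixed to the bench: a steel deck 290 by 390 mm, its top 100 mm above the bench, on a housing with rubber buffers. Origin: on the bench under the deck's centre; z up; its studs stand at x = +-90 mm, y = +-140 mm of its frame. Three of them wear caps like the loose one. Low stops 10 mm high stand along its edges
- spanner: bystander: a spanner lying on the deck, to be left alone; origin on its underside
- mould_a: bystander: a filled chocolate mould on the bench; origin on its underside
- mould_b: bystander: an empty chocolate mould on the bench; origin on its underside
- scraper: bystander: a wide scraper on the bench; origin on its underside
- bowl: bystander: a steel bowl on the bench; origin under its centre
- bean_jar: bystander: a jar on the bench, 120 mm high; origin under its centre
- nozzle: bystander: a small steel piping nozzle standing on the deck, 42 mm high; origin under its centre
There are look-alikes about, which are no part of the job. What is shaped like the part that bears cap_mid but blue or red is not meant.

How it is judged:
By the outcome, as a careful person would: the job done as asked, in the order asked, and still so for the second after the job is handed in, with the robot touching nothing.
It also fails if it takes over 72 s, if anything falls off the work surface, if the arm or the gripper's body presses on something with over 40 N, if the wrist force passes 120 N, or if a joint passes its speed limit or range.

## Robot

A 7-joint arm with a two-finger parallel gripper is mounted at the origin on the work surface. World frame = base frame: x ahead of the robot, y to its left, z up, the work surface at z = 0. Lengths are in m, angles in rad, forces in N, time in s.
With the tool pointing down it reaches from about 0.425 to 0.875 m from the base axis. Payload 4.7 kg.
Tool frame: the origin (TCP) lies at the very end of the fingers, on their centre line; the grasp point (between the pads) lies 19 mm behind it; z points along the fingers, y is the line along which they close (so a half turn about z gives the same grasp; the last joint's range is limited). The gripper opens to 87 mm and grips with 3 to 60 N. Pads are 19 mm wide; open, the fingers measure 117 mm over their backs; the gripper's body (75 mm by 190 mm) begins 51 mm behind the grasp point.
Start: joints at [1.192, 0.321, -0.07, 1.45, 0.023, 1.371, -0.057], TCP at [0.249, -0.601, 0.194] pointing down, gripper open.
Joint ranges: [-2.86, 2.86], [-0.3, 2.09], [-1.38, 1.24], [0.06, 2.45], [-1.56, 4.7], [0.09, 2.05], [-2.69, 2.69]. Speed limits (rad/s): [2.57, 2.57, 3.14, 3.14, 3.14, 3.14, 3.14].

## Interface

Orientations are given as a rotation vector (axis times angle).
In Python, from bench import ctrl, get_image, job gives the robot as it stands.
- The arm moves only by the shell command python3 -m crank 'ROWS' [FORCE]. ROWS is JSON, a list that holds one entry, the list of rows, each a list of 5 numbers: the shift along the tool's x, y, z in mm, then the turn about the tool's z in rad, then the closure, from -1 (fully open) to 1 (shut), so that 0 is half open. A call has 1 to 10 rows; each row shifts and turns the commanded pose from where the row before left it, along the tool's axes as they then stand; what a row does not reach is not made up. A row lasts 1/12 s, in which the tool goes at most 41.7 mm and 7.16 degrees, less where a joint would pass 70% of its speed; a pose out of reach is approached as far as the arm can. A call with a gripper value outside its range is refused whole. The fingers move at their own pace and stop on an object; FORCE is the grip in N (left out, the last holds). Time passes only in rows, so rows that do not move let the fingers close. It gives the time, the measured TCP pose, the force, the opening and the grip force at its end, in the units of the state.
- ctrl.get_state(): the state, without advancing time (a new reading comes with each control period).
- get_image(name): name is "scene" or "top" or "wrist"; returns a dict with "pixels" (384x512x3 uint8, red, green, blue), "fx", "fy", "cx", "cy" (pixels), "k1" (the pictures are not rectified: a ray, as slopes to the right and down, at radius r is drawn at 1 + k1 r^2 times it, then the intrinsics apply), "T" (4x4, takes a point from camera to world coordinates); the wrist camera has in their place "T_tool_cam" (4x4, takes a point from camera to tool coordinates, whose origin is the TCP and whose axes are the flange's). Camera axes: x right, y down, z forward; pixel columns grow to the right and rows downward; lengths in m; the calibration is good to about 2 mm. A picture is of the moment at which its call begins: read the wrist's pose just before it. There is no depth.
- job.close_job(): hands the job in; it is judged then, once.
The state is a dict: "time": time; "joint_positions": joint angles; "qd": joint speeds; "joint_torque": joint torques, N m; "position": TCP position; "tool_rot": TCP orientation; "ft_force": force on the tool from outside, world axes, zero at the start; "torque": the same for the moment, N m; "grip_width": opening from 0.0 (shut) to 1.0 (fully open); "grip_force": force on a finger pad.
Only numpy, scipy, OpenCV 4.12 (cv2) and the standard library are available. Lean on these libraries where they do the work, as an engineer would, in place of code of your own. Each camera call takes 0.05 s, during which the arm holds its last target. There are 200 camera calls.

## Working session

There is one attempt and no reset: what is moved stays moved. The work goes in short steps, Python scripts to look and compute and a shell command to move; the robot and the scene stay as the last step left them, time stands still between calls to the robot, and variables do not carry over. Pictures are saved under pics/ and viewed, at most 11 in all, crops included, and the job is handed in when it is done.

```bash
ls; mkdir -p pics; python3 - <<'E'
from bench import ctrl,get_image
import cv2,numpy as np
s=ctrl.get_state();print(s)
a=[get_image(n) for n in("scene","top")]
for n,i in zip(("scene","top"),a):
    print(n,{k:(np.round(v,4).tolist() if k=='T' else v) for k,v in i.items() if k!='pixels'})
    cv2.imwrite(f"pics/{n}0.png",i['pixels'][:,:,::-1])
w=get_image("wrist");print(np.round(w['T_tool_cam'],4).tolist(),w['fx'],w['k1'])
E
```

```text
pics
{'time': 0.0, 'joint_positions': array([ 1.19208163,  0.32182102, -0.07005478,  1.45168153,  0.022609  ,
        1.37076615, -0.05692082]), 'qd': array([-0.00118082, -0.00045442,  0.00041913,  0.00016515,  0.00019951,
       -0.00092795,  0.00080842]), 'joint_torque': array([ 4.97548408e-04, -4.91287100e+01, -4.03993120e-01, -3.12518513e+01,
       -6.43322314e-02,  4.38447192e-02,  1.80346033e-04]), 'position': array([ 0.24851463, -0.59996692,  0.19255932]), 'tool_rot': array([-3.07940518e+00, -6.12690051e-01,  7.55562075e-04]), 'ft_force': array([-1.04854568,  0.08024165, -0.74822576]), 'torque': array([ 0.02645139, -0.03259975,  0.00415091]), 'grip_force': 0.0, 'grip_width': 0.9990582286934033}
scene {'fx': 387.6693214374735, 'fy': 387.6693214374735, 'cx': 254.66013739933362, 'cy': 189.0943654550943, 'k1': -0.004434390976964814, 'T': [[0.8915, 0.3256, -0.315, 0.887], [0.453, -0.6572, 0.6025, -0.7013], [-0.0108, -0.6798, -0.7333, 0.9173], [0.0, 0.0, 0.0, 1.0]]}
top {'fx': 389.4934254719301, 'fy': 389.4934254719301, 'cx': 254.2422303076318, 'cy': 188.91174346567513, 'k1': 0.04248618347270717, 'T': [[0.026, -0.9921, 0.1231, 0.4034], [-0.9994, -0.0289, -0.0215, -0.0076], [0.0249, -0.1224, -0.9922, 1.1125], [0.0, 0.0, 0.0, 1.0]]}
[[0.0003, -0.9543, -0.2989, 0.0816], [1.0, 0.0003, 0.0, -0.0], [0.0001, -0.2989, 0.9543, -0.1903], [0.0, 0.0, 0.0, 1.0]] 306.82639523236554 0.007937197786406634
```

View pics/scene0.png

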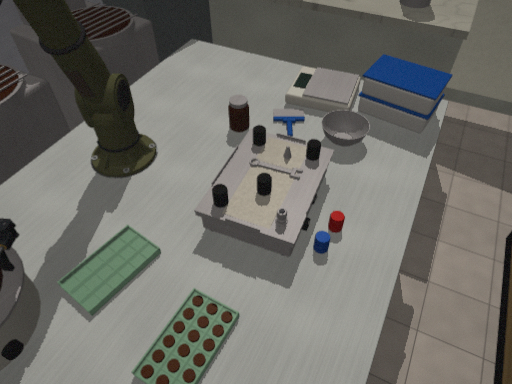

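View pics/top0.png

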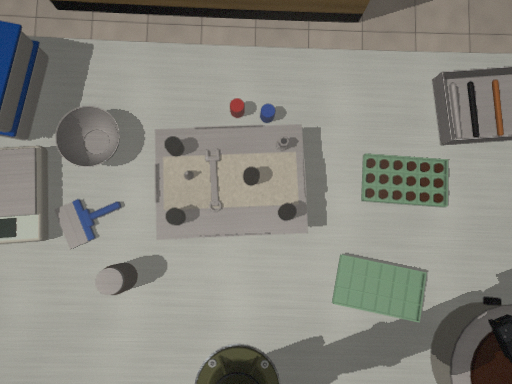

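Scene picture: black caps at (260,135), (313,150) and (220,196) sit on studs. The black cap at (264,184) stands alone between them. The bare stud with its nuts is at (281,214), the nozzle at (288,152), and the red and blue cups at (336,221) and (321,242). Top picture: the same things are the loose cap at (251,176), stud caps at (174,146), (176,216) and (287,212), bare stud at (284,143), nozzle at (188,175), red at (237,107) and blue at (267,113).

I choose the loose black cap at top (251,176) and the bare stud at top (284,143).

```bash
cat > h.py <<'E'
from bench import ctrl,get_image
import cv2,numpy as np
from scipy.spatial.transform import Rotation as R
def Tof(im,s=None):
    if 'T' in im: return np.array(im['T'])
    T=np.eye(4);T[:3,:3]=R.from_rotvec(s['tool_rot']).as_matrix();T[:3,3]=s['position']
    return T@np.array(im['T_tool_cam'])
def ray(im,uv,s=None):
    K=np.array([[im['fx'],0,im['cx']],[0,im['fy'],im['cy']],[0,0,1]])
    p=cv2.undistortPoints(np.array([[uv]],float),K,np.array([im['k1'],0,0,0]))[0,0]
    T=Tof(im,s);return T[:3,3],T[:3,:3]@np.r_[p,1]
def plane(im,uv,z,s=None):
    o,d=ray(im,uv,s);return o+d*(z-o[2])/d[2]
def proj(im,P,s=None):
    K=np.array([[im['fx'],0,im['cx']],[0,im['fy'],im['cy']],[0,0,1]])
    q=np.linalg.inv(Tof(im,s))
    return cv2.projectPoints(np.array([P],float),cv2.Rodrigues(q[:3,:3])[0],q[:3,3],K,np.array([im['k1'],0,0,0]))[0].ravel()
def tri(A):
    M=0;b=0
    for o,d in A:
        d=d/np.linalg.norm(d);Q=np.eye(3)-np.outer(d,d);M=M+Q;b=b+Q@o
    return np.linalg.solve(M,b)
def totool(s,P):
    return R.from_rotvec(s['tool_rot']).inv().apply(np.array(P)-s['position'])*1000
def blobs(px,lo=60):
    m=(px.max(2)<30).astype('u1');n,_,st,c=cv2.connectedComponentsWithStats(m)
    return [(st[i].tolist(),c[i]) for i in range(1,n) if st[i][4]>lo]
E
python3 - <<'E'
from h import *
s=ctrl.get_state()
t=get_image('top');c=get_image('scene')
tb=[b for b in blobs(t['pixels']) if 150<b[1][0]<310 and 120<b[1][1]<240]
cb=[b for b in blobs(c['pixels']) if 200<b[1][0]<330 and 120<b[1][1]<240]
for b in tb: print('t',b,plane(t,b[1],.127))
for b in cb: print('c',b,plane(c,b[1],.127))
for n,uvt,uvc in(('stud',(284,143),(281.5,214)),): print(n,plane(t,uvt,.13),plane(c,uvc,.13),tri([ray(t,uvt),ray(c,uvc)]))
M=R.from_rotvec(s['tool_rot']).as_matrix();print(M.round(3))
p=t['pixels'][125:185,225:305];cv2.imwrite('pics/crop.png',cv2.resize(p,None,fx=7,fy=7,interpolation=cv2.INTER_CUBIC)[:,:,::-1])
p=c['pixels'][165:240,225:345];
E
```

```text
c ([254, 126, 11, 20, 168], array([258.80952381, 136.63690476])) [0.45630476 0.15652573 0.127     ]
c ([307, 140, 14, 20, 192], array([313.08333333, 150.58854167])) [0.63475213 0.17023383 0.127     ]
c ([258, 174, 13, 21, 197], array([263.97461929, 185.74619289])) [ 0.56506281 -0.02902801  0.127     ]
c ([213, 185, 15, 22, 206], array([220.29126214, 197.45631068])) [ 0.47751615 -0.12140962  0.127     ]
stud [ 0.64689818 -0.10267362  0.13      ] [ 0.65174172 -0.10242107  0.13      ] [ 0.6493437  -0.10184333  0.12746184]
[[ 0.924  0.383 -0.001]
 [ 0.383 -0.924  0.001]
 [-0.    -0.001 -1.   ]]
```

View pics/crop.png

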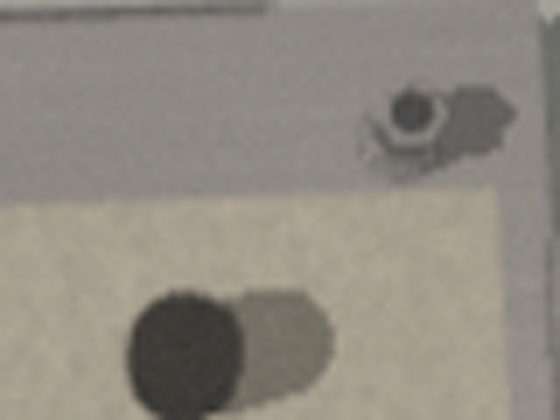

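The crop confirms the choice: the loose black cap is at crop (185,350) and the bare stud, with its hex nut, at crop (412,110). Now I move to hover over the stud.

```bash
python3 -m crank '[[[35,-19,-5,0,-1],[35,-19,-5,0,-1],[35,-19,-5,0,-1],[35,-19,-5,0,-1],[35,-19,-5,0,-1],[35,-19,-5,0,-1],[35,-19,-5,0,-1],[35,-19,-5,0,-1]]]'; python3 -m crank '[[[35,-19,0,0,-1],[35,-19,0,0,-1],[35,-19,0,0,-1],[35,-19,0,0,-1],[35,-19,0,0,-1],[35,-19,0,0,-1],[35,-19,0,0,-1],[36,-20,0,0,-1],[0,0,0,0,-1],[0,0,0,0,-1]]]'
python3 - <<'E'
from h import *
s=ctrl.get_state();w=get_image('wrist');print(s['joint_positions'].round(3),s['position'],s['ft_force'])
u=proj(w,[.648,-.102,.147],s);print(u)
cv2.imwrite('pics/w1.png',cv2.resize(w['pixels'],(768,576),interpolation=cv2.INTER_CUBIC)[:,:,::-1])
E
```

```text
time: 0.92
position: [0.4501, -0.3512, 0.2341]
tool_rot: [3.081, 0.613, 0.0]
ft_force: [0.5, -0.3, 0.6]
grip_width: 0.999
grip_force: 0.0
time: 1.75
position: [0.6512, -0.0997, 0.2328]
tool_rot: [-3.077, -0.622, 0.001]
ft_force: [0.3, -1.6, 0.4]
grip_width: 1.001
grip_force: 0.0
[ 0.453  0.361 -0.454  1.353  0.154  1.464 -1.164] [ 0.65119817 -0.09973301  0.23284197] [ 0.33783919 -1.5557541   0.37778979]
[256.3463095  194.70213379]
```

View pics/w1.png

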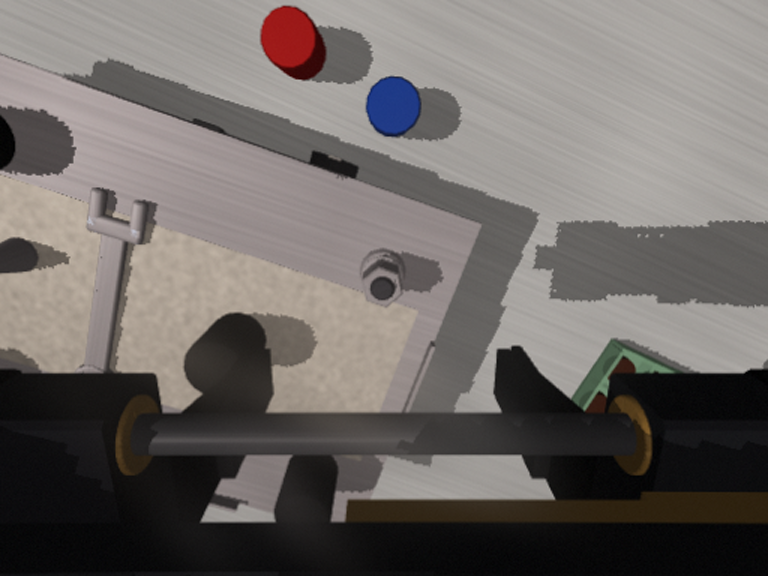

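The wrist view shows the bare stud's top at (382,287) in the enlarged picture. The loose black cap is at (225,350), and the red and blue cups on the bench are at (290,37) and (393,106). Next I measure the stud and the hexagon's orientation closer up.

```bash
python3 - <<'E'
from h import *
s=ctrl.get_state();w=get_image('wrist')
print('stud',plane(w,(254.7,191.3),.147,s),'cap top?',plane(w,(160,226),.154,s), 'tool yaw',np.degrees(np.arctan2(*R.from_rotvec(s['tool_rot']).as_matrix()[1::-1,0])))
p=w['pixels'][155:215,215:295];p=cv2.resize(p,None,fx=10,fy=10,interpolation=cv2.INTER_CUBIC)
cv2.imwrite('pics/nut1.png',p[:,:,::-1])
E
```

```text
stud [ 0.64962172 -0.10263961  0.147     ] cap top? [ 0.58522862 -0.03216921  0.154     ] tool yaw 22.641525121944866
```

View pics/nut1.png

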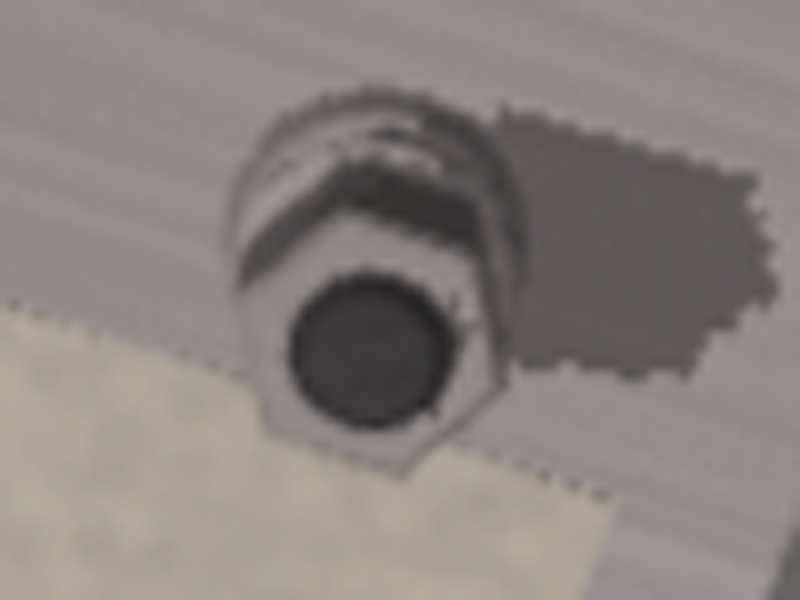

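The hexagon's top corners in the crop are at (238,285), (345,210), (475,250), (505,380), (402,475) and (270,430). I cast them onto the nut's top plane.

```bash
python3 - <<'E'
from h import *
s=ctrl.get_state();w=get_image('wrist')
f=lambda q:((q[0]+.5)/10-.5+215,(q[1]+.5)/10-.5+155)
M=R.from_rotvec(s['tool_rot'])
for z in(.141,.143,.145):
  P=np.array([plane(w,f(q),z,s) for q in[(238,285),(345,210),(475,250),(505,380),(402,475),(270,430)]])
  Q=M.inv().apply(P-P.mean(0))[:,:2]
  a=np.angle(np.mean(np.exp(6j*np.arctan2(Q[:,1],Q[:,0]))))/6
  print(z,P.mean(0),np.linalg.norm(Q,axis=1).round(4),'corner ang tool',np.degrees(a),np.degrees(np.arctan2(Q[:,1],Q[:,0])).round(1), totool(s,P.mean(0)))
print('studtop',plane(w,f((370,350)),.147,s),totool(s,plane(w,f((370,350)),.147,s)),s['position'])
E
```

```text
0.141 [ 0.64902725 -0.10172079  0.141     ] [0.0139 0.013  0.0131 0.0134 0.014  0.0135] corner ang tool -11.21052187837064 [ -67.2  -11.4   47.9  107.7  168.4 -132.6] [ 0.4314498  -3.28767371 92.22682173]
0.143 [ 0.64956893 -0.10152076  0.143     ] [0.0138 0.0129 0.0131 0.0133 0.0139 0.0134] corner ang tool -11.21052187837074 [ -67.2  -11.4   47.9  107.7  168.4 -132.6] [ 1.00600653 -3.26441853 90.22612875]
0.145 [ 0.65011061 -0.10132073  0.145     ] [0.0137 0.0128 0.013  0.0132 0.0138 0.0133] corner ang tool -11.210521878370697 [ -67.2  -11.4   47.9  107.7  168.4 -132.6] [ 1.58056326 -3.24116334 88.22543577]
studtop [ 0.64959331 -0.1012982   0.147     ] [ 1.10875234 -3.45886202 86.22590837] [ 0.64997338 -0.10484042  0.23322882]
```

```bash
python3 -m crank '[[[1,-3.4,0,-0.124,-1],[0,0,0,-0.124,-1],[0,0,0,-0.124,-1],[0,0,0,-0.124,-1],[0,0,0,-0.124,-1],[0,0,0,-0.124,-1],[0,0,0,-0.124,-1],[0,0,0,-0.124,-1],[0,0,0,-0.124,-1],[0,0,0,-0.124,-1]]]'; python3 -m crank '[[[0,0,30,0,-1],[0,0,0,0,-1],[0,0,0,0,-1],[0,0,0,0,-1]]]'
python3 - <<'E'
from h import *
for i in range(3):
  s=ctrl.get_state();w=get_image('wrist');print(s['joint_positions'].round(4),s['position'],s['qd'].round(3))
u=proj(w,[.6496,-.1015,.143],s).round().astype(int);print(u)
p=w['pixels'][u[1]-33:u[1]+27,u[0]-40:u[0]+40];p=cv2.resize(p,None,fx=10,fy=10,interpolation=cv2.INTER_CUBIC)
cv2.imwrite('pics/nut2.png',p[:,:,::-1])
E
```

```text
time: 2.73
position: [0.6492, -0.1031, 0.2339]
tool_rot: [2.148, 2.291, -0.002]
ft_force: [0.5, 1.2, 0.1]
grip_width: 0.997
grip_force: 0.0
time: 3.07
position: [0.6497, -0.1019, 0.2044]
tool_rot: [2.154, 2.286, -0.001]
ft_force: [-0.1, 0.6, -0.4]
grip_width: 0.992
grip_force: 0.0
[ 0.5866  0.3987 -0.6341  1.3967  0.2355  1.4217  0.015 ] [ 0.64967926 -0.10189658  0.20442141] [-0.01  -0.009 -0.008 -0.02  -0.001 -0.004  0.   ]
[ 0.5861  0.3985 -0.6344  1.396   0.2354  1.4215  0.015 ] [ 0.65018985 -0.10141858  0.2049672 ] [-0.008 -0.004 -0.007 -0.008  0.001 -0.005  0.001]
[ 0.5858  0.3984 -0.6347  1.3958  0.2355  1.4213  0.0151] [ 0.65045098 -0.10107075  0.20516446] [-0.007 -0.    -0.006 -0.001 -0.001 -0.004  0.003]
[255 200]
```

View pics/nut2.png

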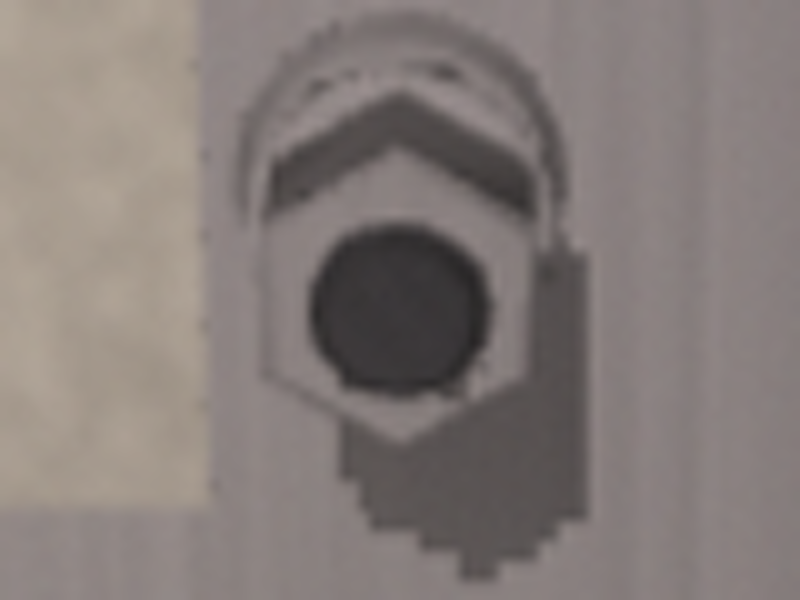

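The hexagon is now square to the fingers: flats vertical at columns 262 and 530, corners at (400,148) and (402,440), stud top centred at (400,308). Next I compute the offset.

```bash
python3 - <<'E'
from h import *
s=ctrl.get_state();w=get_image('wrist')
f=lambda q:((q[0]+.5)/10-.5+215,(q[1]+.5)/10-.5+167)
M=R.from_rotvec(s['tool_rot'])
for z in(.1415,.1445):
  P=np.array([plane(w,f(q),z,s) for q in[(262,220),(400,148),(530,218),(525,378),(402,440),(265,378)]])
  Q=M.inv().apply(P-P.mean(0))[:,:2]
  a=np.angle(np.mean(np.exp(6j*np.arctan2(Q[:,1],Q[:,0]))))/6
  print(z,P.mean(0),np.linalg.norm(Q,axis=1).round(4),'corner ang tool',np.degrees(a), totool(s,P.mean(0)))
print('studtop',totool(s,plane(w,f((400,308)),.147,s)),s['position'],s['torque'])
E
```

```text
0.1415 [ 0.64887565 -0.09879699  0.1415    ] [0.0136 0.0135 0.0135 0.0134 0.0131 0.0137] corner ang tool -0.15831379450559083 [ 2.1713577  -1.68054691 63.65711983]
0.1445 [ 0.64882371 -0.09785244  0.1445    ] [0.0135 0.0133 0.0134 0.0132 0.0129 0.0135] corner ang tool -0.15831379450553218 [ 3.1149975  -1.66842714 60.65640664]
studtop [ 3.02420568 -1.43249632 58.15695278] [ 0.65055323 -0.10082012  0.20516208] [-0.04325002 -0.15443415  0.01133905]
```

```bash
cat >> h.py <<'E'
def studtop(z=.147,guess=(.649,-.1,.147)):
    s=ctrl.get_state();w=get_image('wrist');u=proj(w,guess,s).round().astype(int)
    g=w['pixels'].max(2)[u[1]-22:u[1]+22,u[0]-22:u[0]+22]
    n,_,st,c=cv2.connectedComponentsWithStats((g<75).astype('u1'))
    i=min((i for i in range(1,n) if st[i][4]>60),key=lambda i:abs(st[i][2]-st[i][3])*3+np.hypot(*(c[i]-22)))
    uv=c[i]+u-22;P=plane(w,uv,z,s)
    return s,uv,st[i],P,totool(s,P)
E
python3 - <<'E'
from h import *
for i in range(2):
  s,uv,st,P,t=studtop();print(uv,st,P,t,s['position'],s['tool_rot'])
E
python3 -m crank '[[[0,0,0,-0.123,-1],[0,0,0,-0.123,-1],[0,0,0,-0.123,-1],[0,0,0,-0.123,-1],[0,0,0,-0.123,-1],[0,0,0,-0.123,-1],[0,0,0,-0.123,-1],[0,0,0,-0.123,-1],[0,0,0,-0.123,-1],[0,0,0,-0.123,-1]]]'>/dev/null; python3 -m crank '[[[0,0,0,-0.123,-1],[0,0,0,-0.123,-1],[0,0,0,-0.123,-1],[0,0,0,-0.123,-1],[0,0,0,-0.123,-1],[0,0,0,-0.123,-1],[0,0,0,-0.126,-1],[0,0,0,0,-1],[0,0,0,0,-1],[0,0,0,0,-1]]]'
python3 - <<'E'
from h import *
for i in range(3):
  s,uv,st,P,t=studtop();print(uv,st,P,t,s['position'],s['tool_rot'],s['joint_positions'][6])
E
```

```text
[254.40084388 198.3164557 ] [ 14  12  18  17 237] [ 0.6488933  -0.09850901  0.147     ] [ 2.2287076  -1.5589412  57.94853031] [ 0.65048276 -0.10060704  0.20495258] [2.15081935e+00 2.28760226e+00 1.32458018e-03]
[254.53586498 198.57383966] [ 13  13  18  16 237] [ 0.64890379 -0.09852249  0.147     ] [ 2.08438458 -1.44329818 57.68399027] [ 0.65039056 -0.10048873  0.20468703] [2.15072980e+00 2.28813179e+00 1.04789535e-03]
time: 5.03
position: [0.65, -0.1005, 0.2038]
tool_rot: [-0.9, 3.01, -0.0]
ft_force: [0.0, 0.3, 0.0]
grip_width: 1.0
grip_force: 0.0
[256.31779661 200.60169492] [ 14  12  18  18 236] [ 0.64789252 -0.10056396  0.147     ] [ 1.77545133  1.13013355 56.75990416] [ 0.6499894  -0.10052798  0.20376018] [-8.99792915e-01  3.00987971e+00 -2.25273423e-04] 1.9816676914611675
[256.31779661 200.60169492] [ 14  12  18  18 236] [ 0.64785481 -0.10059185  0.147     ] [ 1.77916721  1.1307566  56.74802866] [ 0.64995841 -0.10054159  0.20374817] [ 9.00875979e-01 -3.00963781e+00  4.98177265e-04] 1.9822997560238171
[256.31779661 200.60169492] [ 14  12  18  18 236] [ 0.64787732 -0.10055645  0.147     ] [ 1.7722287   1.13141985 56.76869354] [ 0.64997276 -0.10050861  0.20376894] [-9.01714740e-01  3.00937852e+00 -5.39857431e-04] 1.9828064200374143
```

```bash
python3 - <<'E'
import numpy as np
A=[];b=[]
for y,p in((22.6,(.64960,-.1013)),(93.6,(.6489,-.0985)),(-146.6,(.64788,-.10057))):
  c,s=np.cos(np.radians(y)),np.sin(np.radians(y))
  A+=[[1,0,c,s],[0,1,s,-c]];b+=p
x,r,*_=np.linalg.lstsq(np.array(A),np.array(b),rcond=None);print(x*1000,(A@x-b)*1000)
y=np.radians(-146.6);d=x[:2]-[.64997,-.10052];c,s=np.cos(y),np.sin(y);print('tool xy',(c*d[0]+s*d[1])*1000,(s*d[0]-c*d[1])*1000)
E
```

```text
[ 6.48610675e+02 -1.00409815e+02  1.05244064e+00  6.26395132e-01] [ 0.22301994  0.71633845  0.26975106 -0.82011961 -0.49277101  0.10378116]
tool xy 1.0741747221128402 0.8402696466764277
```

```bash
python3 -m crank '[[[1.1,0.8,20,0,-1],[0,0,20,0,-1],[0,0,20,0,-1],[0,0,20,0,-1],[0,0,0,0,-1],[0,0,0,0,-1]]]' 20; python3 -m crank '[[[0,0,0,0,0],[0,0,0,0,0.6],[0,0,0,0,0.6],[0,0,0,0,0.6],[0,0,0,0,0.6],[0,0,0,0,0.6],[0,0,0,0,0.6],[0,0,0,0,0.6]]]' 20
python3 -c "
from bench import ctrl
s=ctrl.get_state();print(s['position'],s['torque'],s['ft_force'],s['grip_width']*87)"
```

```text
time: 5.68
position: [0.6479, -0.1005, 0.123]
tool_rot: [0.903, -3.007, -0.001]
ft_force: [0.1, 0.1, 0.0]
grip_width: 0.998
grip_force: 0.0
time: 6.35
position: [0.6486, -0.1005, 0.1237]
tool_rot: [0.905, -3.009, 0.0]
ft_force: [-0.0, 0.1, 0.1]
grip_width: 0.475
grip_force: 0.0
[ 0.64857042 -0.10046282  0.12367378] [ 8.79489149e-02 -1.12045321e-01  6.70085906e-05] [-0.03354904  0.06871649  0.12040754] 41.300357562345
```

```bash
python3 -m crank '[[[0,0,0,0,1],[0,0,0,0,1],[0,0,0,0,1],[0,0,0,0,1],[0,0,0,0,1],[0,0,0,0,1]]]' 40
python3 -c "
from bench import ctrl
s=ctrl.get_state();print(s['position'],s['torque'],s['ft_force'],s['grip_width']*87)"
```

```text
time: 6.85
position: [0.6486, -0.1004, 0.1236]
tool_rot: [0.905, -3.008, 0.0]
ft_force: [0.0, 0.1, -0.5]
grip_width: 0.042
grip_force: 0.0
[ 0.64855279 -0.10044502  0.12362218] [ 0.10895974 -0.11931337  0.02887043] [ 0.0310237   0.08523476 -0.52342205] 3.6350506602690786
```

```bash
python3 - <<'E'
from h import *
s=ctrl.get_state();w=get_image('wrist');c=get_image('scene')
print(s['grip_width'],s['grip_force'])
a=cv2.resize(w['pixels'],(400,300));b=cv2.resize(c['pixels'][150:250,215:345],(400,300),interpolation=cv2.INTER_CUBIC)
cv2.imwrite('pics/g1.png',np.hstack([a,b])[:,:,::-1])
E
```

```text
0.04178219149734573 0.0
```

View pics/g1.png

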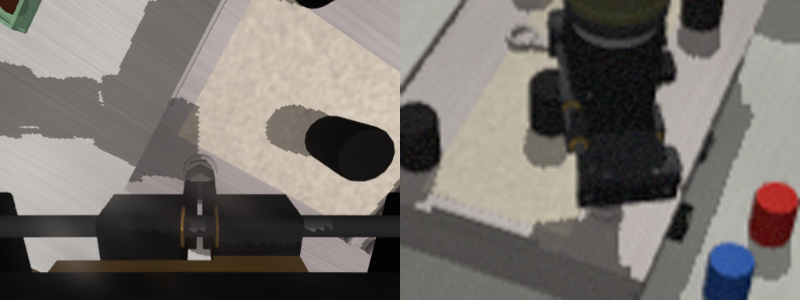

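```bash
python3 - <<'E'
from h import *
s=ctrl.get_state();w=get_image('wrist')
for P in ([.6486,-.1004,.147],[.6486,-.1004,.118],[.6486,-.1004,.1]): print(P,proj(w,P,s)*[400/512,300/384])
M=R.from_rotvec(s['tool_rot'])
for z in(0,-19,-50): print('tool',z,proj(w,s['position']+M.apply([0,0,z/1000]),s)*[400/512,300/384])
p=w['pixels'][170:320,190:330];cv2.imwrite('pics/g2.png',cv2.resize(p,(560,600),interpolation=cv2.INTER_CUBIC)[:,:,::-1])
E
```

```text
[0.6486, -0.1004, 0.147] [199.15741735 191.55093911]
[0.6486, -0.1004, 0.118] [199.18378184 176.74757695]
[0.6486, -0.1004, 0.1] [199.19693119 169.36212926]
tool 0 [199.16766486 179.25767359]
tool -19 [199.15082497 188.98513304]
tool -50 [199.1150469  209.64269271]
```

View pics/g2.png

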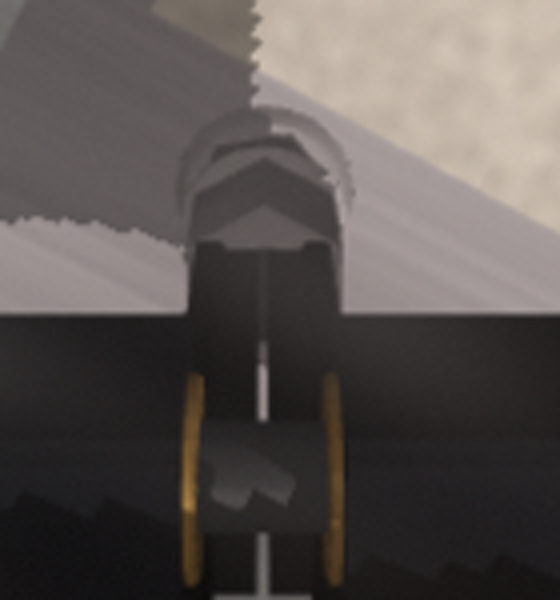

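The enlarged view shows the closed fingers ending at crop row 245, level with the stud's top and above the nut. The nut's far corner is at (265,205). The visible finger ends are therefore about 25 mm short of the TCP numbers, so I open, go 22 mm lower and close again.

```bash
python3 -m crank '[[[0,0,-5,0,0],[0,0,0,0,0],[0,0,0,0,0],[0,0,0,0,0],[0,0,0,0,0],[0,0,0,0,0],[0,0,0,0,0],[0,0,0,0,0],[0,0,0,0,0],[0,0,0,0,0]]]' 20;python3 -m crank '[[[0,0,9,0,0],[0,0,9,0,0],[0,0,9,0,0],[0,0,0,0,0],[0,0,0,0,0]]]' 20; python3 -m crank '[[[0,0,0,0,1],[0,0,0,0,1],[0,0,0,0,1],[0,0,0,0,1],[0,0,0,0,1],[0,0,0,0,1],[0,0,0,0,1]]]' 20
python3 -c "
from bench import ctrl
s=ctrl.get_state();print(s['position'],s['torque'],s['ft_force'],s['grip_width']*87)"
```

```text
time: 7.83
position: [0.6486, -0.1004, 0.1286]
tool_rot: [0.905, -3.008, 0.0]
ft_force: [-0.3, 0.1, -0.1]
grip_width: 0.496
grip_force: 0.0
time: 8.25
position: [0.6478, -0.1005, 0.1003]
tool_rot: [0.904, -3.007, -0.001]
ft_force: [0.5, -0.3, 0.0]
grip_width: 0.501
grip_force: 0.0
time: 8.83
position: [0.6487, -0.1002, 0.1021]
tool_rot: [-0.905, 3.008, -0.0]
ft_force: [-1.8, 0.7, 2.7]
grip_width: 0.272
grip_force: 20.0
[ 0.64868042 -0.10017534  0.10207105] [ 0.28974638  0.05757718 -0.03318108] [-1.75315587  0.72098379  2.65183978] 23.623351393965255
```

Gripped at 23.6 mm, across the nut's flats. Now I run it down while watching the torque.

```bash
cat > st.py <<'E'
from bench import ctrl
import numpy as np
s=ctrl.get_state();print(np.round(s['position'],4),'F',s['ft_force'].round(1),'Tz',s['torque'].round(3),'w',round(s['grip_width']*87,1),'gf',round(s['grip_force'],1),'yaw',round(2*np.degrees(np.arctan2(s['tool_rot'][1],s['tool_rot'][0])),1),'j7',s['joint_positions'][6].round(3))
E
python3 st.py; python3 -m crank '[[[0,0,0,0.0,1],[0,0,0.06,0.12,1],[0,0,0.06,0.12,1],[0,0,0.06,0.12,1],[0,0,0.06,0.12,1]]]' 50 >/dev/null; python3 st.py;python3 -m crank '[[[0,0,0.06,0.12,1],[0,0,0.06,0.12,1],[0,0,0.06,0.12,1],[0,0,0.06,0.12,1]]]' >/dev/null; python3 st.py
```

```text
[ 0.6487 -0.1002  0.1021] F [-1.8  0.7  2.7] Tz [ 0.29   0.058 -0.033] w 23.6 gf 20.0 yaw 213.5 j7 1.943
[ 0.6485 -0.0996  0.1018] F [-2.4  1.7  3. ] Tz [0.543 0.169 0.098] w 23.2 gf 50.0 yaw 185.7 j7 1.497
[ 0.6486 -0.0989  0.1016] F [-1.8  3.1  2.4] Tz [0.577 0.185 0.074] w 23.5 gf 50.0 yaw -201.8 j7 1.053
```

```bash
cat >> st.py <<'E'
import sys
sys.exit(abs(s['torque'][2])>0.19)
E
python3 -m crank '[[[0,0,0.06,0.12,1],[0,0,0.06,0.12,1]]]' >/dev/null; python3 st.py && python3 -m crank '[[[0,0,0.06,0.12,1],[0,0,0.06,0.12,1]]]' >/dev/null; python3 st.py && python3 -m crank '[[[0,0,0.06,0.12,1],[0,0,0.06,0.12,1]]]' >/dev/null; python3 st.py && python3 -m crank '[[[0,0,0.06,0.12,1],[0,0,0.06,0.12,1]]]' >/dev/null; python3 st.py && python3 -m crank '[[[0,0,0.06,0.12,1],[0,0,0.06,0.12,1]]]' >/dev/null; python3 st.py && python3 -m crank '[[[0,0,0.06,0.12,1],[0,0,0.06,0.12,1]]]' >/dev/null; python3 st.py
```

```text
[ 0.6487 -0.0986  0.1015] F [-0.8  2.8  3.7] Tz [0.682 0.069 0.088] w 23.5 gf 50.0 yaw -215.5 j7 0.83
[ 0.6487 -0.0986  0.1015] F [-0.8  2.8  3.7] Tz [0.682 0.069 0.088] w 23.5 gf 50.0 yaw -215.5 j7 0.83
[ 0.6487 -0.0986  0.1015] F [-0.8  2.8  3.7] Tz [0.682 0.069 0.088] w 23.5 gf 50.0 yaw -215.5 j7 0.83
[ 0.6487 -0.0986  0.1015] F [-0.8  2.8  3.7] Tz [0.682 0.069 0.088] w 23.5 gf 50.0 yaw -215.5 j7 0.83
[ 0.6487 -0.0986  0.1015] F [-0.8  2.8  3.7] Tz [0.682 0.069 0.088] w 23.5 gf 50.0 yaw -215.5 j7 0.83
[ 0.6487 -0.0986  0.1015] F [-0.8  2.8  3.7] Tz [0.682 0.069 0.088] w 23.5 gf 50.0 yaw -215.5 j7 0.83False
False
False
False
False
False
```

```bash
sed -i 's/sys.exit(.*/sys.exit(int(abs(s["torque"][2])>0.19))/' st.py
python3 -m crank '[[[0,0,0.06,0.12,1],[0,0,0.06,0.12,1]]]' >/dev/null; python3 st.py && python3 -m crank '[[[0,0,0.06,0.12,1],[0,0,0.06,0.12,1]]]' >/dev/null; python3 st.py && python3 -m crank '[[[0,0,0.06,0.12,1],[0,0,0.06,0.12,1]]]' >/dev/null; python3 st.py && python3 -m crank '[[[0,0,0.06,0.12,1],[0,0,0.06,0.12,1]]]' >/dev/null; python3 st.py && python3 -m crank '[[[0,0,0.06,0.12,1],[0,0,0.06,0.12,1]]]' >/dev/null; python3 st.py && python3 -m crank '[[[0,0,0.06,0.12,1],[0,0,0.06,0.12,1]]]' >/dev/null; python3 st.py
```

```text
[ 0.6489 -0.0984  0.1014] F [-0.8  2.7  2.7] Tz [ 0.724 -0.038  0.129] w 23.6 gf 50.0 yaw -229.3 j7 0.607
[ 0.6492 -0.0982  0.1012] F [-0.2  3.3  1.3] Tz [ 0.686 -0.233  0.059] w 23.1 gf 50.0 yaw -243.0 j7 0.382
[ 0.6494 -0.0981  0.1011] F [1.8 3.7 1.4] Tz [ 0.784 -0.379  0.101] w 23.1 gf 50.0 yaw -256.8 j7 0.157
[ 0.6498 -0.098   0.101 ] F [2.4 3.8 0.9] Tz [ 0.735 -0.521  0.059] w 23.1 gf 50.0 yaw 89.5 j7 -0.069
[ 0.6501 -0.0981  0.1009] F [2.6 3.2 1.2] Tz [ 0.698 -0.657  0.16 ] w 23.2 gf 50.0 yaw 75.7 j7 -0.295
[ 0.6504 -0.0982  0.1008] F [3.4 4.  0.7] Tz [ 0.648 -0.813  0.046] w 23.2 gf 50.0 yaw 62.0 j7 -0.521
```

```bash

python3 -m crank '[[[0,0,0.06,0.12,1],[0,0,0.06,0.12,1]]]' >/dev/null; python3 st.py && python3 -m crank '[[[0,0,0.06,0.12,1],[0,0,0.06,0.12,1]]]' >/dev/null; python3 st.py && python3 -m crank '[[[0,0,0.06,0.12,1],[0,0,0.06,0.12,1]]]' >/dev/null; python3 st.py && python3 -m crank '[[[0,0,0.06,0.12,1],[0,0,0.06,0.12,1]]]' >/dev/null; python3 st.py && python3 -m crank '[[[0,0,0.06,0.12,1],[0,0,0.06,0.12,1]]]' >/dev/null; python3 st.py && python3 -m crank '[[[0,0,0.06,0.12,1],[0,0,0.06,0.12,1]]]' >/dev/null; python3 st.py && python3 -m crank '[[[0,0,0.06,0.12,1],[0,0,0.06,0.12,1]]]' >/dev/null; python3 st.py
```

```text
[ 0.6506 -0.0984  0.1006] F [ 3.7  2.1 -1.6] Tz [ 0.626 -0.965  0.178] w 23.6 gf 50.0 yaw -311.8 j7 -0.748
[ 0.6508 -0.0986  0.1005] F [ 4.9  2.4 -0.1] Tz [ 0.525 -1.081  0.098] w 23.4 gf 50.0 yaw -325.5 j7 -0.976
[ 0.651  -0.0989  0.1004] F [ 4.9  2.2 -1.4] Tz [ 0.404 -1.08   0.109] w 23.4 gf 50.0 yaw -339.3 j7 -1.203
[ 0.6511 -0.0991  0.1003] F [ 5.6  1.2 -0.5] Tz [ 0.37  -1.15   0.071] w 23.6 gf 50.0 yaw -353.0 j7 -1.432
[ 0.6511 -0.0995  0.1002] F [ 5.2  0.4 -0.9] Tz [ 0.316 -1.149  0.108] w 23.8 gf 50.0 yaw 353.2 j7 -1.66
[ 0.651  -0.0998  0.1001] F [ 5.5  0.1 -1.5] Tz [ 0.216 -1.097  0.087] w 23.3 gf 50.0 yaw 339.4 j7 -1.888
[ 0.6509 -0.1001  0.0999] F [ 4.1  0.1 -1. ] Tz [ 0.141 -0.997  0.179] w 23.1 gf 50.0 yaw 325.7 j7 -2.117
```

```bash

python3 -m crank '[[[0,0,0.06,0.12,1],[0,0,0.06,0.12,1]]]' >/dev/null; python3 st.py && python3 -m crank '[[[0,0,0.06,0.1,1],[0,0,0.04,0.08,1]]]' >/dev/null; python3 st.py; python3 -m crank '[[[0,0,0,0,1],[0,0,0,0,1]]]' >/dev/null; python3 st.py
```

```text
[ 0.6507 -0.1004  0.0998] F [ 4.2 -1.4 -0.2] Tz [ 0.089 -0.855  0.108] w 23.6 gf 50.0 yaw 311.9 j7 -2.346
[ 0.6505 -0.1005  0.0997] F [ 3.4 -0.2 -1.3] Tz [ 0.035 -0.775  0.1  ] w 23.2 gf 50.0 yaw 301.6 j7 -2.517
[ 0.6504 -0.1005  0.0997] F [ 5.2 -0.1 -0.8] Tz [ 0.13  -1.323 -0.08 ] w 23.1 gf 50.0 yaw 302.0 j7 -2.51
```

```bash

python3 -m crank '[[[0,0,0,0,0],[0,0,0,0,0],[0,0,0,0,0],[0,0,0,-0.1,0],[0,0,0,-0.123,0],[0,0,0,-0.123,0],[0,0,0,-0.123,0],[0,0,0,-0.123,0],[0,0,0,-0.123,0],[0,0,0,-0.123,0]]]' >/dev/null; python3 -m crank '[[[0,0,0,-0.123,0],[0,0,0,-0.123,0],[0,0,0,-0.123,0],[0,0,0,-0.123,0],[0,0,0,-0.123,0],[0,0,0,-0.123,0],[0,0,0,-0.123,0],[0,0,0,-0.123,0],[0,0,0,-0.123,0],[0,0,0,-0.123,0]]]' >/dev/null; python3 -m crank '[[[0,0,0,-0.123,0],[0,0,0,-0.123,0],[0,0,0,-0.123,0],[0,0,0,-0.123,0],[0,0,0,-0.123,0],[0,0,0,-0.123,0],[0,0,0,-0.123,0],[0,0,0,-0.123,0],[0,0,0,-0.123,0],[0,0,0,-0.123,0]]]' >/dev/null;  python3 -m crank '[[[0,0,0,-0.123,0],[0,0,0,-0.123,0],[0,0,0,-0.123,0],[0,0,0,-0.123,0],[0,0,0,-0.123,0],[0,0,0,-0.123,0],[0,0,0,-0.123,0],[0,0,0,-0.03,0],[0,0,0,0,0],[0,0,0,0,0]]]'; python3 st.py
python3 - <<'E'
from h import *
for z in(.147,):
  s,uv,st,P,t=studtop(z,(.6498,-.0995,.147));print(uv,st,P,t)
  w=get_image('wrist');u=uv.astype(int);p=w['pixels'][u[1]-45:u[1]+45,u[0]-60:u[0]+60];cv2.imwrite('pics/n3.png',cv2.resize(p,None,fx=5,fy=5,interpolation=cv2.INTER_CUBIC)[:,:,::-1])
E
```

```text
time: 15.75
position: [0.6479, -0.1008, 0.0989]
tool_rot: [0.051, -3.14, 0.0]
ft_force: [0.2, -0.1, -0.2]
grip_width: 0.499
grip_force: 0.0
[ 0.6479 -0.1008  0.0989] F [ 0.2 -0.1 -0.2] Tz [ 0.14  -0.17  -0.031] w 43.4 gf 0.0 yaw -178.2 j7 1.437
[257.94952132 270.15317668] [   0    1   44   38 1149] [ 0.6501021  -0.09952838  0.147     ] [ -2.20115624   1.17059905 -48.1431132 ]
```

View pics/n3.png

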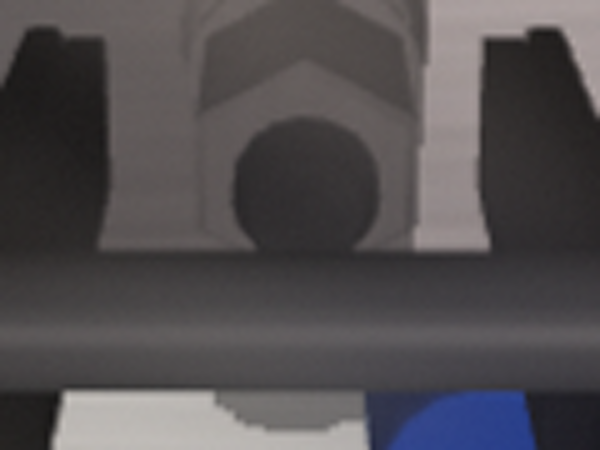

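The view shows the nut, centred at (307,188), square and between the open fingers at 107 and 485. It sits about 1 mm toward +y of the tool. I regrip and carry on.

```bash

python3 -m crank '[[[0,0.9,0,0,1],[0,0,0,0,1],[0,0,0,0,1],[0,0,0,0,1],[0,0,0,0,1]]]' 55 >/dev/null; python3 st.py && python3 -m crank '[[[0,0,0.06,0.12,1],[0,0,0.06,0.12,1]]]' >/dev/null; python3 st.py && python3 -m crank '[[[0,0,0.06,0.12,1],[0,0,0.06,0.12,1]]]' >/dev/null; python3 st.py && python3 -m crank '[[[0,0,0.06,0.12,1],[0,0,0.06,0.12,1]]]' >/dev/null; python3 st.py && python3 -m crank '[[[0,0,0.06,0.12,1],[0,0,0.06,0.12,1]]]' >/dev/null; python3 st.py && python3 -m crank '[[[0,0,0.06,0.12,1],[0,0,0.06,0.12,1]]]' >/dev/null; python3 st.py
```

```text
[ 0.6485 -0.0993  0.0993] F [-0.2  0.  -0.4] Tz [ 0.163 -0.129  0.004] w 23.7 gf 55.0 yaw -178.1 j7 1.436
[ 0.6486 -0.099   0.0992] F [-0.7  0.3  0.4] Tz [ 0.27  -0.136  0.293] w 23.6 gf 55.0 yaw -192.1 j7 1.21
[ 0.6486 -0.099   0.0992] F [-0.7  0.3  0.4] Tz [ 0.27  -0.136  0.293] w 23.6 gf 55.0 yaw -192.1 j7 1.21
[ 0.6486 -0.099   0.0992] F [-0.7  0.3  0.4] Tz [ 0.27  -0.136  0.293] w 23.6 gf 55.0 yaw -192.1 j7 1.21
[ 0.6486 -0.099   0.0992] F [-0.7  0.3  0.4] Tz [ 0.27  -0.136  0.293] w 23.6 gf 55.0 yaw -192.1 j7 1.21
[ 0.6486 -0.099   0.0992] F [-0.7  0.3  0.4] Tz [ 0.27  -0.136  0.293] w 23.6 gf 55.0 yaw -192.1 j7 1.21
```

Torque jumped to 0.29 N m, so the washer has bitten. Small steps from here.

```bash

python3 -m crank '[[[0,0,0.02,0.04,1]]]' >/dev/null; python3 st.py; python3 -m crank '[[[0,0,0.02,0.04,1]]]' >/dev/null; python3 st.py;  python3 -m crank '[[[0,0,0.01,0.02,1]]]' >/dev/null; python3 st.py
```

```text
[ 0.6486 -0.099   0.0992] F [-0.1  1.1  0.4] Tz [ 0.186 -0.12   0.36 ] w 23.3 gf 55.0 yaw 165.6 j7 1.173
[ 0.6486 -0.099   0.0992] F [0.  0.7 0.9] Tz [ 0.185 -0.152  0.357] w 23.0 gf 55.0 yaw 163.5 j7 1.139
[ 0.6486 -0.0989  0.0992] F [-0.5  0.4  0.9] Tz [ 0.211 -0.088  0.407] w 23.3 gf 55.0 yaw 162.4 j7 1.121
```

```bash

python3 -m crank '[[[0,0,0.02,0.04,1]]]' >/dev/null; python3 st.py; python3 -m crank '[[[0,0,0.01,0.03,1]]]' >/dev/null; python3 st.py; python3 -m crank '[[[0,0,0,0,1]]]' >/dev/null; python3 st.py
```

```text
[ 0.6486 -0.0989  0.0992] F [0.1 0.7 0.6] Tz [ 0.285 -0.076  0.498] w 23.4 gf 55.0 yaw 160.2 j7 1.085
[ 0.6486 -0.0988  0.0992] F [-1.   1.1  1. ] Tz [ 0.25  -0.173  0.527] w 23.2 gf 55.0 yaw 158.4 j7 1.056
[ 0.6486 -0.0989  0.0992] F [0.9 1.  1.1] Tz [ 0.265 -0.056  0.482] w 23.1 gf 55.0 yaw 158.5 j7 1.057
```

Tightened to about 0.52 N m. Release, lift, and find the cap.

```bash

python3 -m crank '[[[0,0,0,0,0],[0,0,0,0,0],[0,0,0,0,0],[0,0,0,0,-0.5],[0,0,0,0,-1],[0,0,-25,0,-1],[0,0,-25,0,-1],[0,0,-25,0,-1],[0,0,-25,0,-1],[0,0,-20,0,-1]]]' >/dev/null; python3 -m crank '[[[0,0,0,0,-1],[0,0,0,0,-1]]]' >/dev/null; python3 st.py
python3 - <<'E'
from h import *
s,uv,st,P,t=studtop(.147,(.6495,-.0995,.147));print(uv,st,P,t)
w=get_image('wrist')
for b in blobs(w['pixels']): print(b, plane(w,b[1],.127,s)[:2])
t=get_image('top');m=((t['pixels'].max(2)<70)).astype('u1')
n,_,sx,c=cv2.connectedComponentsWithStats(m)
print([(sx[i].tolist(),c[i].round(1)) for i in range(1,n) if sx[i][4]>60])
cv2.imwrite('pics/w4.png',cv2.resize(w['pixels'],(768,576))[:,:,::-1])
E
```

```text
[ 0.6493 -0.0995  0.2204] F [-0.4  0.  -0.7] Tz [ 0.115 -0.119  0.01 ] w 85.9 gf 0.0 yaw 158.4 j7 1.099
[255.16386555 194.27310924] [ 13  12  18  18 238] [ 0.64730378 -0.09944076  0.147     ] [ 2.07836842 -0.67209806 73.36135576]
([127, 0, 65, 33, 1472], array([163.6107337 ,  12.52853261])) [ 0.48187346 -0.11405962]
([279, 30, 56, 59, 2575], array([307.00854369,  59.55262136])) [ 0.55797537 -0.01680877]
([508, 50, 4, 24, 61], array([510.03278689,  61.95081967])) [0.62337691 0.1419992 ]
([329, 231, 183, 102, 10204], array([436.78371227, 287.43590749])) [0.82066147 0.0398951 ]
([0, 246, 210, 138, 17680], array([ 72.37726244, 327.20158371])) [ 0.72228636 -0.34806054]
([230, 348, 282, 36, 9813], array([372.64761031, 365.81697748])) [ 0.89840198 -0.05127019]
[([50, 0, 313, 60, 2837], array([209. ,  12.4])), ([281, 28, 8, 54, 282], array([285.2,  55.9])), ([467, 82, 12, 55, 341], array([472.9, 109. ])), ([246, 86, 50, 44, 677], array([273.5, 110.3])), ([310, 92, 93, 292, 2872], array([365.9, 308.3])), ([435, 92, 13, 51, 311], array([441.2, 113.3])), ([420, 163, 10, 9, 67], array([424.4, 166.9])), ([434, 164, 9, 9, 64], array([437.9, 167.8])), ([434, 179, 9, 9, 64], array([437.8, 182.6])), ([434, 194, 9, 8, 63], array([437.6, 197.7])), ([483, 297, 18, 9, 145], array([491.5, 301.1])), ([471, 324, 41, 60, 1988], array([493.5, 357.9])), ([211, 346, 68, 38, 1402], array([244.4, 371.3]))]
```

View pics/w4.png

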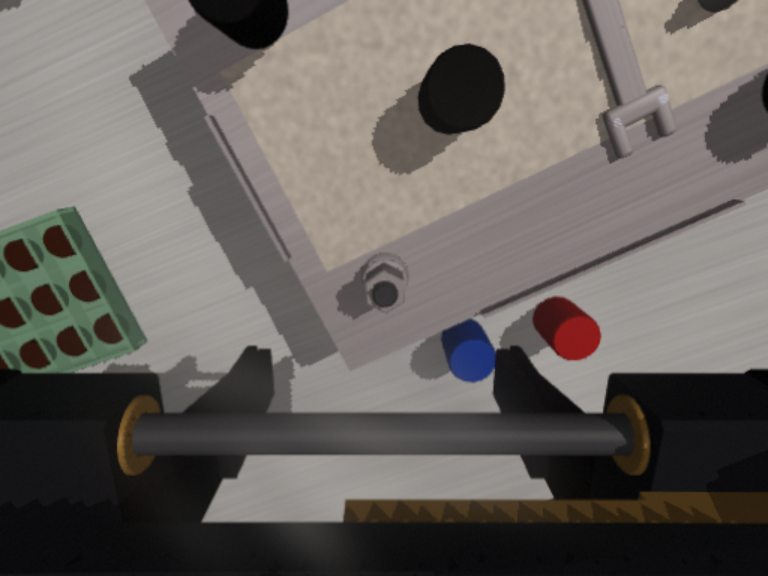

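Picture: stud and tight nut at (384,290), loose black cap at (462,88), capped stud at (240,15), red and blue cups at (567,330) and (470,355). Now I move over the loose cap.

```bash
cat > cap.py <<'E'
from h import *
for _ in range(2):
    s=ctrl.get_state();w=get_image('wrist');u=proj(w,[.558,-.02,.154],s)
    m=(w['pixels'].max(2)<30).astype('u1');n,l,st,c=cv2.connectedComponentsWithStats(m)
    i=min((i for i in range(1,n) if 300<st[i][4]<6000),key=lambda i:np.hypot(*(c[i]-u)))
    x,y,a,b,ar=st[i];uv=(x+(a-1)/2,y+b-.5-a/2*.954)
    # e: camera bias found from the stud
    P=plane(w,uv,.154,s);t=totool(s,P)-[1.05,.63,0]
    print(st[i],uv,P.round(4),'tool',t.round(2),'pos',s['position'].round(4),'top width',a*np.linalg.norm(P-Tof(w,s)[:3,3])/w['fx'])
E
python3 -m crank '[[[28.5,10,0,0,-1],[28.5,10,0,0,-1],[28.5,10,0,0,-1],[28.5,10,0,0,-1],[0,0,0,0,-1],[0,0,0,0,-1],[0,0,0,0,-1],[0,0,0,0,-1]]]'; python3 cap.py
```

```text
time: 18.75
position: [0.5575, -0.0217, 0.2184]
tool_rot: [-0.591, -3.085, -0.0]
ft_force: [-0.9, 0.0, 0.3]
grip_width: 1.001
grip_force: 0.0
[  92  116   67   51 2658] (np.float64(125.0), np.float64(134.541)) [ 0.4661 -0.1006  0.154 ] tool [  54.77 -107.75   64.47] pos [ 0.5575 -0.0217  0.2184] top width 0.06060263001758184
[  92  116   67   51 2661] (np.float64(125.0), np.float64(134.541)) [ 0.4661 -0.1005  0.154 ] tool [  54.77 -107.75   64.48] pos [ 0.5576 -0.0216  0.2185] top width 0.060603663241005974
```

```bash
python3 - <<'E'
from h import *
s=ctrl.get_state();w=get_image('wrist');g=w['pixels'].max(2);u=proj(w,[.558,-.02,.154],s);print(u)
print(g[140:260:8,190:330:8])
E
```

```text
[257.52036309 199.39386749]
[[179 177 171 175 169 173 176 172 174 179 173 175 166 175 171 173 173 175]
 [176 178 172 173 172 172 179 166 174 179 170 174 166 166 172 168 172 175]
 [169 178 164 161 168 170 171 178 175 180 176 168 174 169 177 176 165 176]
 [170 175 176 175 178 172 171 179 119 133 175 171 173 168 173 165 167 169]
 [165 170 173 171 174 166 171  33  33  33  35 176 175 164 180 174 175 170]
 [170 171 167 173 173 153  78  33  34  36  33 114 173 168 165 173 171 166]
 [168 172 168 168 125 101  36  36  36  35  33  32 170 175 169 171 176 171]
 [176 172 165 131 109 106  42  37  35  36  34  35 176 173 170 171 173 171]
 [174 172 170 113 112 106  48  44  41  38  36  36 173 172 167 162 169 176]
 [175 165 163 112 113 111 111  53  48  44  40 172 175 170 169 169 169 163]
 [165 166 167 163 143 112 112 168 149 153 168 170 167 175 169 172 147 136]
 [173 169 161 166 165 159 162 163 165 163 166 167 174 170 139 135 137 132]
 [163 169 164 168 141 165 154 164 162 163 167 169 138 136 137 133 136 134]
 [132 118 123 103 107 167 169 158 160 149 137 136 140 138 135 134 136 134]
 [105 102 103 104 104 164 167 141 137 135 140 139 133 134 136 139 134 135]]
```

```bash
sed -i 's/<30).astype/<75).astype/; s/n,l,st,c=/m[:,:190]=0;m[:,330:]=0;m[240:]=0;n,l,st,c=/' cap.py; python3 cap.py
```

```text
[ 235  165   46   55 2002] (np.float64(257.5), np.float64(197.558)) [ 0.5565 -0.0192  0.154 ] tool [ 0.71  0.74 64.61] pos [ 0.5576 -0.0211  0.2186] top width 0.04010473539205969
[ 235  165   46   55 1998] (np.float64(257.5), np.float64(197.558)) [ 0.5564 -0.0189  0.154 ] tool [ 0.7   0.74 64.65] pos [ 0.5576 -0.0209  0.2186] top width 0.04011161652434042
```

```bash
python3 -m crank '[[[0.7,0.7,24,0,-1],[0,0,24,0,-1],[0,0,24,0,-1],[0,0,24,0,-1],[0,0,22,0,-1],[0,0,0,0,-1],[0,0,0,0,-0.2],[0,0,0,0,-0.2],[0,0,0,0,-0.2]]]'>/dev/null; python3 st.py;python3 -m crank '[[[0,0,0,0,1],[0,0,0,0,1],[0,0,0,0,1],[0,0,0,0,1],[0,0,0,0,1],[0,0,0,0,1],[0,0,0,0,1]]]' 15 >/dev/null; python3 st.py
```

```text
[ 0.5583 -0.0194  0.1029] F [ 0.5  0.4 -0.3] Tz [ 0.052 -0.151 -0.05 ] w 74.2 gf 0.0 yaw 158.4 j7 0.995
[ 0.557  -0.0195  0.1013] F [-0.3  0.5  1.8] Tz [ 0.083 -0.127 -0.018] w 41.2 gf 15.0 yaw 158.4 j7 0.995
```

```bash
python3 -m crank '[[[0,0,-20,0,1],[0,0,-22,0,1],[0,0,-22,0,1],[0,0,0,0,1],[-28.7,-10.3,0,0,1],[-28.7,-10.3,0,0,1],[-28.7,-10.3,0,0,1],[-28.7,-10.3,0,0,1],[0,0,0,0,1],[0,0,0,0,1]]]'>/dev/null; python3 st.py;python3 -m crank '[[[0,0,0,0,1],[0,0,0,0,1],[0,0,0,0,1],[0,0,0,0,1]]]'>/dev/null; python3 st.py; python3 st.py
python3 - <<'E'
from h import *
s=ctrl.get_state();t=totool(s,[.6487,-.1,.147]);print(t)
E
```

```text
[ 0.6485 -0.1016  0.163 ] F [0.1 0.2 0.2] Tz [ 0.121 -0.146 -0.047] w 41.1 gf 15.0 yaw -201.7 j7 1.082
[ 0.6481 -0.0992  0.1655] F [-0.5 -0.4 -0.5] Tz [ 0.078 -0.144  0.032] w 41.2 gf 15.0 yaw 158.5 j7 1.082
[ 0.6481 -0.0992  0.1655] F [-0.5 -0.4 -0.5] Tz [ 0.078 -0.144  0.032] w 41.2 gf 15.0 yaw 158.5 j7 1.082
[-0.85107511 -0.52921949 18.50344744]
```

```bash
python3 -m crank '[[[-0.5,-0.4,0,0,1],[0,0,8,0,1],[0,0,8,0,1],[0,0,8,0,1],[0,0,0,0,1],[0,0,0,0,1]]]'>/dev/null; python3 st.py;python3 -m crank '[[[0,0,7,0,1],[0,0,7,0,1],[0,0,7,0,1],[0,0,0,0,1],[0,0,0,0,1]]]'>/dev/null; python3 st.py;python3 -m crank '[[[0,0,5,0,1],[0,0,5,0,1],[0,0,0,0,1],[0,0,0,0,1]]]'>/dev/null; python3 st.py
```

```text
[ 0.648  -0.1007  0.1398] F [-0.1  0.1 -0.4] Tz [ 0.168 -0.176 -0.073] w 40.9 gf 15.0 yaw -201.6 j7 1.074
[ 0.6483 -0.1006  0.1193] F [-0.   0.2 -0.7] Tz [ 0.065 -0.19   0.067] w 41.0 gf 15.0 yaw -201.6 j7 1.066
[ 0.6485 -0.1006  0.1096] F [-1.3 -0.1  0.3] Tz [ 0.047 -0.154 -0.004] w 41.2 gf 15.0 yaw -201.6 j7 1.061
```

```bash
for i in 1; do python3 -m crank '[[[0,0,2.5,0,1],[0,0,2.5,0,1],[0,0,0,0,1]]]'>/dev/null; python3 st.py;python3 -m crank '[[[0,0,2,0,1],[0,0,0,0,1]]]'>/dev/null; python3 st.py;python3 -m crank '[[[0,0,2,0,1],[0,0,0,0,1]]]'>/dev/null; python3 st.py; done
```

```text
[ 0.6485 -0.1006  0.1045] F [-0.8 -0.4 -0.7] Tz [ 0.123 -0.114 -0.022] w 41.2 gf 15.0 yaw -201.6 j7 1.059
[ 0.6488 -0.1003  0.103 ] F [-0.3  0.8  0.5] Tz [ 0.217 -0.095 -0.059] w 40.9 gf 15.0 yaw -201.6 j7 1.058
[ 0.6488 -0.0998  0.1014] F [0.1 1.4 1.5] Tz [0.379 0.065 0.039] w 41.0 gf 15.0 yaw -201.6 j7 1.057
```

Lateral force shows the cone guiding the cap, and it is nearly down. I press a little more.

```bash
python3 -m crank '[[[0,0,1.5,0,1],[0,0,0,0,1]]]'>/dev/null; python3 st.py;python3 -m crank '[[[0,0,1.5,0,1],[0,0,0,0,1],[0,0,0,0,1]]]'>/dev/null; python3 st.py
```

```text
[ 0.6488 -0.0998  0.1013] F [-4.9  2.1  9.4] Tz [ 0.408  0.767 -0.036] w 41.2 gf 15.0 yaw 158.4 j7 1.057
[ 0.649  -0.0999  0.1012] F [-5.8  1.4 15.2] Tz [0.398 1.276 0.06 ] w 41.2 gf 15.0 yaw 158.4 j7 1.056
```

The vertical force rose to 15 N at TCP z 0.1013, the same height at which the cap was picked up off the deck, so it is fully down. Release, retreat and check.

```bash
python3 -m crank '[[[0,0,-2,0,1],[0,0,0,0,-1],[0,0,0,0,-1],[0,0,0,0,-1],[0,0,0,0,-1],[0,0,0,0,-1],[0,0,0,0,-1],[0,0,0,0,-1]]]'>/dev/null; python3 st.py;python3 -m crank '[[[0,0,-20,0,-1],[0,0,-25,0,-1],[0,0,-25,0,-1],[0,0,-25,0,-1],[0,0,-22,0,-1],[0,0,0,0,-1],[0,0,0,0,-1],[0,0,0,0,-1]]]'; sed -i 's/\[.558,-.02,.154\]/[.6487,-.1,.154]/' cap.py; python3 cap.py
python3 - <<'E'
from h import *
s=ctrl.get_state();w=get_image('wrist');c=get_image('scene')
a=cv2.resize(w['pixels'],(400,300));b=cv2.resize(c['pixels'][110:260,190:350],(400,300),interpolation=cv2.INTER_CUBIC)
cv2.imwrite('pics/end.png',np.hstack([a,b])[:,:,::-1])
E
```

```text
[ 0.6487 -0.1007  0.0999] F [ 0.4 -0.4 -1.2] Tz [ 0.088 -0.197 -0.006] w 79.5 gf 0.0 yaw -201.6 j7 1.057
time: 25.08
position: [0.6484, -0.1007, 0.2163]
tool_rot: [-0.588, -3.085, 0.001]
ft_force: [0.4, -0.7, -0.1]
grip_width: 1.002
grip_force: 0.0
[ 232  166   49   56 2091] (np.float64(256.0), np.float64(198.127)) [ 0.6465 -0.0999  0.154 ] tool [ 0.93 -0.57 62.3 ] pos [ 0.6484 -0.1007  0.2163] top width 0.04235692495572391
[ 233  166   48   57 2105] (np.float64(256.5), np.float64(199.60399999999998)) [ 0.6473 -0.1     0.154 ] tool [-0.23 -0.14 61.72] pos [ 0.6481 -0.1007  0.2157] top width 0.041462110751331764
```

View pics/end.png

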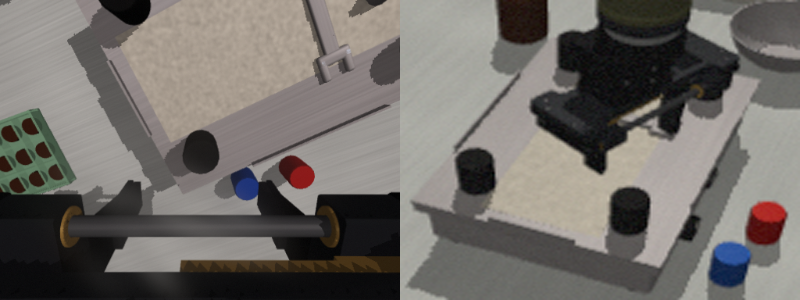

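The cap stands upright and level over the stud, at (200,152) in the wrist view and (630,210) in the scene view. It matches its neighbour at (475,170), and the robot is clear of everything.

```bash
python3 -c "
from bench import job
print(job.close_job())"
```

```text
the job is handed in; nothing more can be done
None
```

The job is handed in at about 25 s of the 72 s: the tall nut is locked at about 0.52 N m and the black cap is back on the stud, fully down; I did not re-measure the setting nut, but torque stayed well below the 0.9 N m that would drag it.

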